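# Open the board magazine and hold its gate wide

### The arm

A 7-joint arm with a two-finger parallel gripper is mounted at the origin on the work surface. World frame = base frame: x ahead of the robot, y to its left, z up, the work surface at z = 0. Lengths are in m, angles in rad, forces in N, time in s.
With the tool pointing down it reaches from about 0.425 to 0.95 m from the base axis. Payload 4.7 kg.
Tool frame: the origin (TCP) lies between the finger pads; the fingertips stand 8 mm ahead of it and the grasp point (between the pads) lies 11 mm behind it; z points along the fingers, y is the direction in which the jaws open and shut (so a half turn about z gives the same grasp; the last joint's range is limited). The gripper opens to 85 mm and grips with 20 to 120 N. Pads are 22 mm wide; open, the fingers measure 114 mm over their backs; the gripper's body (76 mm by 85 mm) begins 54 mm behind the grasp point. The pads swing forward as they close: fully open they stand 13 mm farther back than shut.
Start: joints at [-1.224, 0.469, -0.049, 1.532, 0.024, 1.141, -0.082], TCP at [0.248, 0.628, 0.239] pointing down, gripper open.
Joint ranges: [-2.59, 2.59], [-0.33, 1.99], [-1.39, 1.29], [0.1, 2.45], [-1.04, 4.18], [0.21, 1.99], [-2.66, 2.66]. Speed limits (rad/s): [2.57, 2.57, 3.14, 3.14, 3.14, 3.14, 3.14].

### API

Orientations are given as a unit quaternion [w, x, y, z].
In Python, from plant import status, cams, order gives the robot as it stands.
- The arm moves only by the tool drive_tool, never from a script. Its argument "series" is a list of rows, each a list of 2 entries, a list of its own where there are three numbers: the shift along the world's x, y, z in m, then the turn, a rotation vector about the world's x, y, z in degrees. A call has 1 to 12 rows; each row shifts and turns the commanded pose from where the row before left it; what a row does not reach is not made up. A row lasts 1/12 s, in which the tool goes at most 41.7 mm and 7.16 degrees, less where a joint would pass 70% of its speed; a pose out of reach is approached as far as the arm can. A call with a gripper value outside its range is refused whole. "gripper" is the gripper's target within -1 to 1 (shut at 1, half-way at 0, fully open at -1), set as the call begins (left out, the last holds). The fingers move at their own pace and stop on an object; "newtons" is the grip in N (left out, the last holds). Time passes only in rows, so rows that do not move let the fingers close. It gives the time, the measured TCP pose, the force and the opening at its end, in the units of the state.
- status.read_state(): the state, without advancing time (a new reading comes with each control period).
- cams.read_camera(name): name is "side" or "top" or "wrist"; returns a dict with "frame" (480x640x3 uint8, blue, green, red), "intrinsics" (3x3 intrinsics, pixels), "distortion" ([k1, k2, p1, p2, k3] as OpenCV has them; the pictures are not rectified), "R" (3x3) and "t" (3): a world point X has camera coordinates R X + t; the wrist camera has in their place "T_tool_cam" (4x4, takes a point from camera to tool coordinates, whose origin is the TCP and whose axes are the flange's). Camera axes: x right, y down, z forward; pixel columns grow to the right and rows downward; lengths in m; the calibration is good to about 2 mm. A picture is of the moment at which its call begins: read the wrist's pose just before it. There is no depth.
- order.finish_job(): hands the job in, once; it reports no verdict.
The state is a dict: "clock": time; "joint_positions": joint angles; "joint_velocities": joint speeds; "effort": joint torques, N m; "tool_pos": TCP position; "tcp_rot": TCP orientation; "contact_force": force on the tool from outside, world axes, zero at the start; "ft_torque": the same for the moment, N m; "finger_gap": finger opening in m.
Only numpy, scipy, OpenCV 4.12 (cv2) and the standard library are available. Lean on these libraries where they do the work, as an engineer would, in place of code of your own. Each camera call takes 0.05 s, during which the arm holds its last target.

### The job

Open the circuit-board magazine for the inspector: pinch its red latch catch so that the gate springs ajar, then pinch the yellow safety catch so that it comes free, and swing the gate by its pull bar out past its detent. Finish while still holding the pull bar with the gate standing wide, at right angles to the magazine's front or a little further, so that the boards can be slid out; the gate falls back if let go. Leave everything else on the bench and on the magazine where it is.

Things in the scene. Friction and masses are not known exactly. Their poses are not given: they have to be found in the camera images.
- magazine: circuit-board magazine fixed on the bench: aluminium base and roof, black slotted sides, green boards inside. 200 mm deep (x), 270 wide (y), roof top at 200 mm. Origin on the bench under its centre. Its frame: x into the magazine away from the gate, y to the left as you face the gate, z up. The catches stand at the front of the roof: red at x = -72, y = -73; yellow at x = -72, y = +22 mm.
- latch_rest: fixed half of the red catch: black upright rest facing the sliding red tab. Origin on the roof midway between their outer faces, tab out; magazine's axes. Each is 24 mm (x) by 8 mm (y), top 36 mm above the roof. Rest's outer face at y = +22 mm; tab's at y = -22, -10 when fully in. Pinch across y from above, 22 mm above the roof, centred at y = +6 (the middle once squeezed).
- latch (a joint): travel of the red tab towards its rest, m: 0 out, 0.012 fully squeezed. The main latch: frees the shut gate beyond about 0.007. Springs back out when let go (4 N at first, 10 N fully in).
- safety_rest: fixed half of the yellow catch: black upright rest facing the sliding yellow tab. Origin on the roof midway between their outer faces, tab out; magazine's axes. Each is 24 mm (x) by 8 mm (y), top 36 mm above the roof. Rest's outer face at y = +22 mm; tab's at y = -22, -10 when fully in. Pinch across y from above, 22 mm above the roof, centred at y = +6 (the middle once squeezed).
- safety (a joint): travel of the yellow tab towards its rest, m: 0 out, 0.012 fully squeezed. The safety catch: frees the ajar gate beyond about 0.007; keep it squeezed at least half a second, until the gate has sprung clear, or it catches the gate again. Springs back out when let go (4 N at first, 10 N fully in).
- gate (a joint): angle of the gate, rad: 0 shut; grows as its free edge swings out towards the robot, clockwise seen from above; end stop at 1.85. Its damped spring hinge pushes it out up to about 0.3 and pulls it back from beyond (0.36 N m per rad). Pinching the red catch lets it spring to about 0.08, where the safety catch stops it; pinching the yellow one lets it spring on to about 0.3.
- gate_hinge (a point): point on the gate's upright hinge axis at roof height (200 mm), at x = -108, y = +120 mm in the magazine's frame, whose axes it has. The gate is a clear panel in an aluminium frame, 10 mm thick, 245 mm from hinge to free edge, top at 196 mm, with two steel lugs on its top edge (up to 216 mm), 115 and 210 mm from the hinge axis.
- detent_housing (a point): top of the dark spring-plunger block of the gate's detent, on the roof at the hinge corner, 218 mm above the bench. The ball detent resists while the gate turns between about 0.75 and 1.25 rad (up to about 12 N at the pull bar to push through). A gate let go wider than that falls back and rests on the detent at about 1.25 rad, so it must be held.
- pull: round upright steel pull bar, 12 mm thick, on the gate's outer face, its free end up to 245 mm. Origin on its axis 20 mm below the top (225 mm high), where it can be gripped from above; 145 mm from the hinge axis along the gate, 41 mm in front of the gate's middle plane. Turns with the gate: x points from bar to gate, y along the gate to the hinge, z up; as the magazine's axes when shut.
- spool: loose solder spool, aluminium, 52 mm across and 39 mm high, standing on the middle of the magazine's roof; origin at its underside; leave it alone
- board: loose green circuit board 100 x 75 mm, 14 mm high, lying on the dark mat on the right; origin at its underside; leave it alone
- water_bottle: loose clear water bottle with blue cap, 66 mm across, 210 mm high, on the left; origin at its underside; leave it alone
- flux_jar: loose small amber jar with black lid, 48 mm across, 48 mm high; origin at its underside; leave it alone
- driver: loose screwdriver with green handle, 170 mm long, lying on the right near the robot; leave it alone
- parts_tray: loose blue tray, 90 x 130 mm, 25 mm high, on the left; origin at its underside; leave it alone
- tape_roll: loose roll of amber tape, 68 mm across, 19 mm high, lying flat; origin at its underside; leave it alone

How it is judged:
On the way, in this order (a step that is already met when the one before it is completed fails the run):
1. with the gate still shut or just springing ajar, the red tab is pinched against its rest (in by more than 6 mm, the fingers pressing on the rest too) and the gate is ajar on the safety catch (value of joint latch above 0.006 m and contact force between the fingers and latch_rest above 0.5 N and value of joint gate between 0.04 and 0.13 rad), for 0.1 s.
2. the yellow tab is pinched against its rest, with the gate ajar or springing clear and the red tab let go (value of joint safety above 0.006 m and contact force between the fingers and safety_rest above 0.5 N and value of joint gate above 0.04 rad and value of joint latch below 0.003 m), for 0.1 s.
3. the gate is swung by its pull bar past the detent (value of joint gate above 1.3 rad and contact force between the fingers and pull above 0.5 N), for 0.1 s.
At the end, for the whole second after the job is handed in: The robot still holds the pull bar (more than 1 N between fingers and bar) with the gate at rest at 1.46 rad or wider (about square to the front or further), and both catches sprung back out (value of joint gate above 1.46 rad and velocity of joint gate between -0.1 and 0.1 rad/s and contact force between the fingers and pull above 1 N and value of joint each of latch, safety below 0.003 m); the arm keeps its last pose, push and grip.
It fails at once if the solder spool on the magazine's roof is moved more than 30 mm (distance of spool from where it was at the start of the episode above 0.03 m).
It fails at once if a loose thing on the bench (board, bottle, jar, screwdriver, tray, tape) is moved more than 30 mm (distance of any of board, water_bottle, flux_jar, driver, parts_tray, tape_roll from where it was at the start of the episode above 0.03 m).
It also fails if it takes over 59 s, if anything falls off the work surface, if the arm or the gripper's body presses on something with over 40 N, if the wrist force passes 120 N, or if a joint passes its speed limit or range.

## Working session

There is one attempt and no reset: what is moved stays moved. The work goes in short steps, Python scripts to look and compute and a tool call to move; the robot and the scene stay as the last step left them, time stands still between calls to the robot, and variables do not carry over. Pictures are saved under pics/ and viewed, and the job is handed in when it is done.

Besides the shell and the picture viewer there is one more tool, called after "Emit:" by a JSON object that holds its "fn" and its "kwargs". drive_tool: Moves the arm, as the interface text tells. Its arguments: {"type":"object","properties":{"series":{"type":"array","items":{"type":"array"}},"gripper":{"type":"number"},"newtons":{"type":"number"}},"required":["series"]}

```bash
ls; mkdir -p pics; python3 - <<'E'
from plant import status,cams
import cv2,json
print(status.read_state())
for n in ["side","top","wrist"]:
    c=cams.read_camera(n)
    cv2.imwrite(f"pics/{n}0.png",c["frame"])
    print(n,{k:(v.tolist() if hasattr(v,'tolist') else v) for k,v in c.items() if k!="frame"})
E
```

```text
pics
{'clock': 0.0, 'joint_positions': array([-1.22390708,  0.46946306, -0.04857903,  1.5336659 ,  0.0241277 ,
        1.14096728, -0.08231246]), 'joint_velocities': array([-0.00081238, -0.00213768,  0.00102199,  0.00037574, -0.00079242,
       -0.00011484, -0.00128439]), 'effort': array([-7.27854990e-05, -5.10302567e+01, -4.68949985e-02, -2.37719876e+01,
        1.06106940e-02,  7.36171554e-03,  8.55390510e-06]), 'tool_pos': array([0.24753348, 0.62738837, 0.23825863]), 'tcp_rot': array([-1.29483519e-04,  1.86783082e-01,  9.82400713e-01, -9.49775049e-04]), 'contact_force': array([-0.02167791,  0.79096996,  0.83066829]), 'ft_torque': array([ 0.07306461, -0.03494315,  0.00528132]), 'finger_gap': 0.08538115548750387}
side {'intrinsics': [[610.0737517447369, 0.0, 322.7413008465573], [0.0, 610.0737517447369, 245.11992627667843], [0.0, 0.0, 1.0]], 'distortion': [0.0031330367265681434, 0.0, 0.0, 0.0, 0.0], 'R': [[0.7873272481945734, -0.6163842752531639, -0.013646591918594067], [-0.4921864005344943, -0.6150470202914106, -0.6160111281134096], [0.3713062770534036, 0.4917190133107414, -0.787619
[... 342 characters left out ...]
73], [-0.973808726084624, 0.07022126152905868, -0.21625341484172853], [0.215809971084564, -0.013932479788533798, -0.9763359782305586]], 't': [0.11933860358462284, 0.546779927702607, 1.2807913503321913]}
wrist {'intrinsics': [[354.7139119135444, 0.0, 320.77005403234733], [0.0, 354.7139119135444, 238.41007151625794], [0.0, 0.0, 1.0]], 'distortion': [-0.06981733940953067, 0.0, 0.0, 0.0, 0.0], 'T_tool_cam': [[0.00041498884086769945, -0.9547319051071499, -0.2974673379628975, 0.07576278093654373], [0.9999998801935025, 0.0004734285527350129, -0.0001244121562688504, -0.0007920000814536365], [0.0002596097862709071, -0.29746725069472146, 0.954731987191631, -0.13493665515936407], [0.0, 0.0, 0.0, 1.0]]}
```

View pics/side0.png

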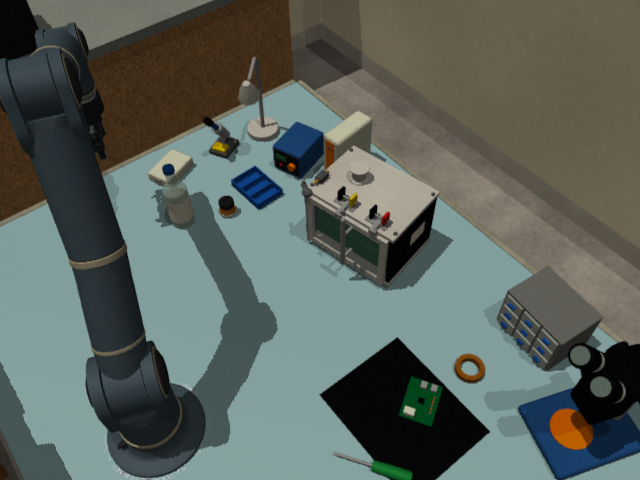

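View pics/top0.png

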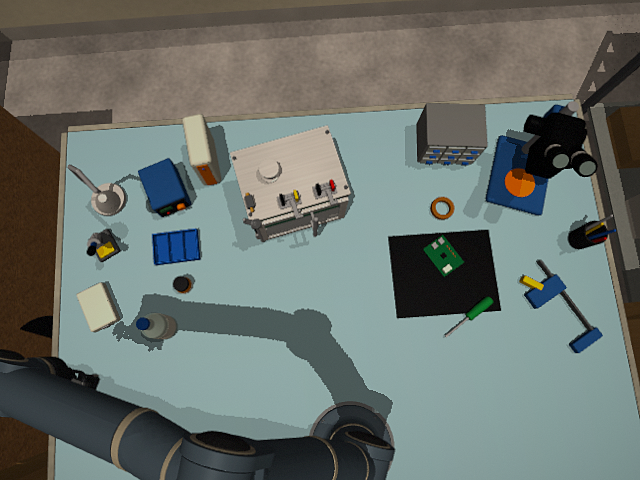

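View pics/wrist0.png

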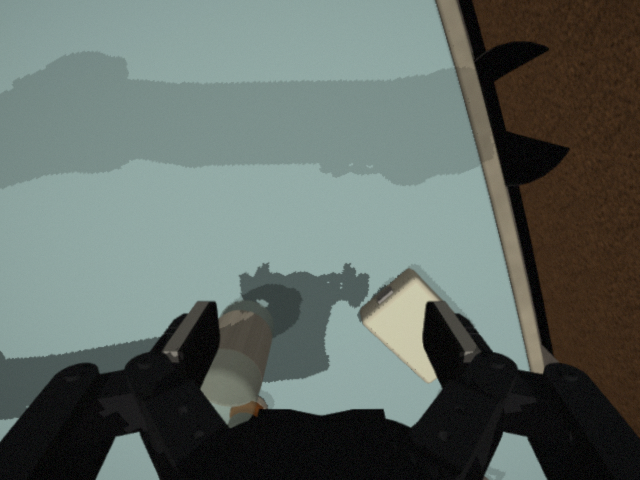

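```bash
python3 - <<'E'
import cv2
a=cv2.imread("pics/side0.png")[135:295,285:450]; b=cv2.imread("pics/top0.png")[110:260,220:370]
cv2.imwrite("pics/side0z.png",cv2.resize(a,None,fx=4.6,fy=3.7*1.0,interpolation=cv2.INTER_CUBIC)[:600,:800])
cv2.imwrite("pics/top0z.png",cv2.resize(b,None,fx=4,fy=4,interpolation=cv2.INTER_CUBIC))
E
```

```text
(no output)
```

View pics/side0z.png

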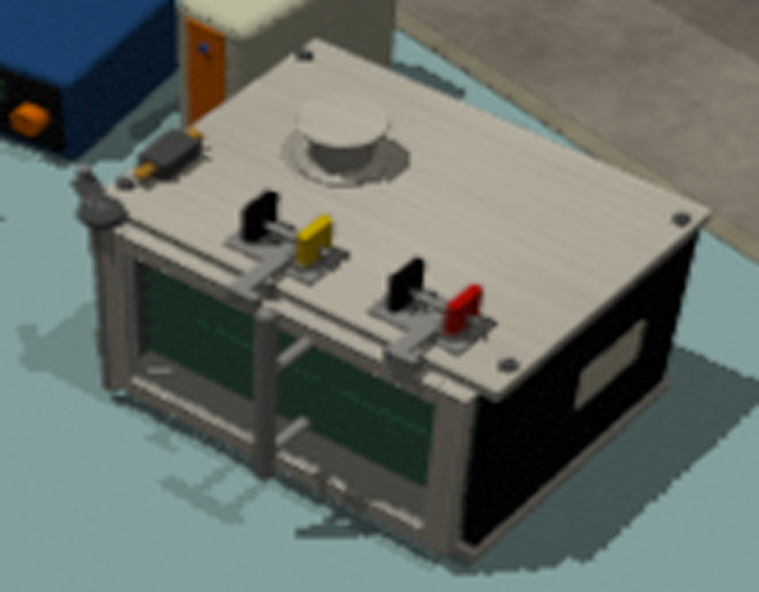

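View pics/top0z.png

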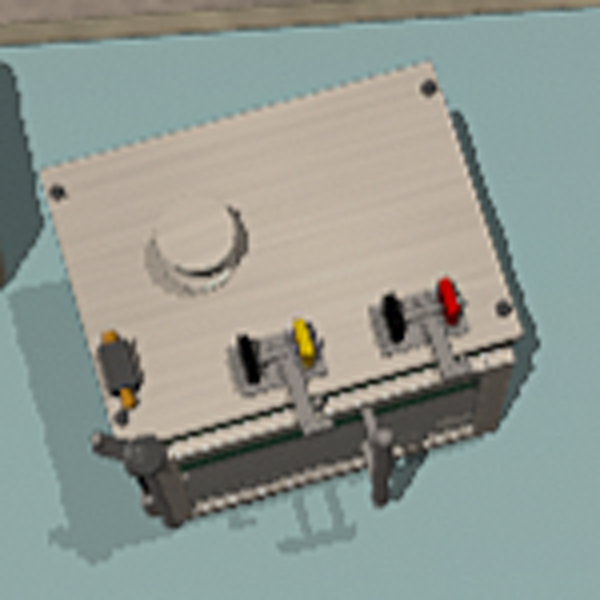

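```bash
cat > h.py <<'E'
import numpy as np,cv2
from scipy.optimize import least_squares
from scipy.spatial.transform import Rotation as Ro
def pose(st):
    q=np.asarray(st["tcp_rot"]); R=Ro.from_quat([q[1],q[2],q[3],q[0]]).as_matrix()
    return R,np.asarray(st["tool_pos"])
def ext(c,st=None):
    if "R" in c: return np.asarray(c["R"]),np.asarray(c["t"])
    Rt,p=pose(st); T=np.asarray(c["T_tool_cam"])
    Rw=Rt@T[:3,:3]; o=Rt@T[:3,3]+p
    return Rw.T,-Rw.T@o
def ray(c,uv,st=None):
    R,t=ext(c,st)
    n=cv2.undistortPoints(np.array([[uv]],float),np.asarray(c["intrinsics"]),np.asarray(c["distortion"]))[0,0]
    d=R.T@np.array([n[0],n[1],1.]); return -R.T@t,d/np.linalg.norm(d)
def onplane(c,uv,z,st=None):
    o,d=ray(c,uv,st); return o+d*(z-o[2])/d[2]
def tri(*rays):
    A=np.zeros((3,3));b=np.zeros(3)
    for o,d in rays:
        P=np.eye(3)-np.outer(d,d);A+=P;b+=P@o
    x=np.linalg.solve(A,b)
    return x,[float(np.linalg.norm((np.eye(3)-np.outer(d,d))@(x-o))) for o,d in rays]
def proj(c,X,st=None):
    R,t=ext(c,st)
    return cv2.projectPoints(np.array([X],float),cv2.Rodrigues(R)[0],t,np.asarray(c["intrinsics"]),np.asarray(c["distortion"]))[0][0,0]
def mask(f,col):
    h=cv2.cvtColor(f,cv2.COLOR_BGR2HSV);H,S,V=h[...,0].astype(int),h[...,1],h[...,2]
    if col=="red": return ((H<6)|(H>174))&(S>150)&(V>90)
    if col=="yellow": return (H>20)&(H<35)&(S>150)&(V>100)
E
python3 - <<'E'
from h import *
from plant import cams
s=cams.read_camera("side");t=cams.read_camera("top")
cv2.imwrite("pics/side1.png",s["frame"]);cv2.imwrite("pics/top1.png",t["frame"])
def cen(c,col,box):
    m=mask(c["frame"],col);z=np.zeros_like(m);z[box[1]:box[3],box[0]:box[2]]=1
    ys,xs=np.nonzero(m&z);return np.array([xs.mean(),ys.mean()]),len(xs)
P={}
for col in("red","yellow"):
    a,n=cen(s,col,(330,170,420,240));b,k=cen(t,col,(270,170,350,220));print(col,a,n,b,k)
    P[col]=tri(ray(s,a),ray(t,b));print(P[col])
# manual points from zoom: side crop (x/4.6+285,y/3.7+135); top crop (x/4+220,y/4+110)
S=lambda x,y:(x/4.6+285-.4,y/3.7+135-.4)
T=lambda x,y:(x/4+220-.4,y/4+110-.4)
for n,a,b in [("bartop",S(265,310),T(379,436)),("screwBL",S(305,56),T(57,192)),("screwBR",S(682,218),T(429,88)),("screwFR",S(508,365),T(503,308)),("screwFL",S(125,184),T(122,415)),("spooltop",S(345,120),T(196,235)),("det",S(172,152),T(120,367))]:
    print(n,tri(ray(s,a),ray(t,b)))
E
```

```text
red [385.64 214.96] 25 [331.82142857 183.89285714] 28
(array([0.66224924, 0.00798604, 0.2317581 ]), [0.002352047548164851, 0.002352047548164654])
yellow [353.08695652 196.34782609] 23 [295.43333333 194.16666667] 30
(array([0.64181342, 0.10085342, 0.23087554]), [0.001969069650795372, 0.0019690696507954413])
bartop (array([0.57363081, 0.05870762, 0.23834724]), [0.0021675066185344225, 0.0021675066185344446])
screwBL (array([0.76451485, 0.25521567, 0.19695021]), [0.0016664237357085175, 0.0016664237357087851])
screwBR (array([0.81912707, 0.00656669, 0.19999659]), [0.0020600130339795213, 0.002060013033979682])
screwFR (array([ 0.66297807, -0.0283934 ,  0.19931936]), [0.0016023274842148674, 0.0016023274842148748])
screwFL (array([0.60896548, 0.2198564 , 0.19743013]), [0.0007545151396822057, 0.0007545151396822643])
spooltop (array([0.71405201, 0.16349256, 0.23491012]), [0.0026557113692402307, 0.002655711369240058])
det (array([0.6383312, 0.2178478, 0.2101657]), [0.002277043671707862, 0.002277043671708099])
```

Emit:
{"fn": "drive_tool", "kwargs": {"series": [[[0,0,0.03],[0,0,0]],[[0,0,0.035],[0,0,0]],[[0,0,0.035],[0,0,0]],[[0.01,-0.015,0.01],[0,0,0]],[[0.02,-0.029,0],[0,0,0]],[[0.02,-0.029,0],[0,0,0]],[[0.02,-0.029,0],[0,0,0]],[[0.02,-0.029,0],[0,0,0]],[[0.02,-0.029,0],[0,0,4]],[[0.02,-0.029,0],[0,0,4]],[[0.02,-0.029,0],[0,0,4]],[[0.02,-0.029,0],[0,0,4]]], "gripper": -0.4, "newtons": 40}}

```text
clock: 1.25
tool_pos: [0.4184, 0.3789, 0.3492]
tcp_rot: [-0.0, 0.047, 0.999, -0.0]
contact_force: [0.9, 0.2, 0.3]
finger_gap: 0.0598
```

Emit:
{"fn": "drive_tool", "kwargs": {"series": [[[0.02,-0.029,0],[0,0,2]],[[0.02,-0.029,0],[0,0,2]],[[0.02,-0.029,0],[0,0,2]],[[0.02,-0.029,0],[0,0,2]],[[0.02,-0.029,0],[0,0,2]],[[0.02,-0.029,0],[0,0,2]],[[0.02,-0.029,0],[0,0,2]],[[0.02,-0.029,0],[0,0,2]],[[0.02,-0.029,0],[0,0,1.8]],[[0.02,-0.029,0],[0,0,0]],[[0.02,-0.029,0],[0,0,0]],[[0.01,-0.015,0],[0,0,0]]]}}

```text
clock: 2.25
tool_pos: [0.6491, 0.0412, 0.3488]
tcp_rot: [-0.0, -0.104, 0.995, -0.001]
contact_force: [0.4, 0.9, 0.8]
finger_gap: 0.0597
```

```bash
python3 - <<'E'
from h import *
from plant import status,cams
import pickle
st=status.read_state();c=cams.read_camera("wrist")
pickle.dump((st,c),open("w1.pkl","wb"))
cv2.imwrite("pics/w1.png",c["frame"]);print(st["tool_pos"],st["tcp_rot"],st["joint_positions"].round(2),st["contact_force"])
for col in("red","yellow"):
    m=mask(c["frame"],col).astype(np.uint8);n,l,s,ce=cv2.connectedComponentsWithStats(m)
    for i in range(1,n):
        if s[i,4]>60: print(col,s[i],ce[i],onplane(c,ce[i],.23,st))
E
```

```text
[0.64908874 0.04124423 0.34880403] [-3.99536432e-05 -1.03972921e-01  9.94579064e-01 -1.45444851e-03] [-0.29  0.36  0.22  1.46 -0.08  1.33  1.72] [0.36955187 0.88000613 0.84578248]
red [268 228  13  31 318] [274.11006289 242.87735849] [0.66277032 0.00702837 0.23      ]
yellow [397 219  12  38 328] [402.00914634 239.61280488] [0.64020962 0.1006515  0.23      ]
```

View pics/w1.png

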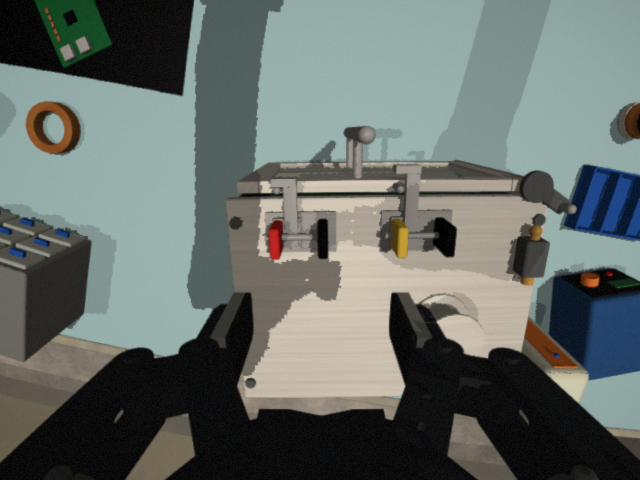

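```bash
python3 - <<'E'
from h import *
import pickle
st,c=pickle.load(open("w1.pkl","rb"));f=c["frame"]
cv2.imwrite("pics/w1z.png",cv2.resize(f[150:300,225:475],None,fx=3.2,fy=3.2,interpolation=cv2.INTER_CUBIC))
cm=np.array([.7139,.1133]);a=np.radians(12.35);Rm=np.array([[np.cos(a),-np.sin(a)],[np.sin(a),np.cos(a)]])
loc=lambda p:Rm.T@(np.asarray(p)[:2]-cm)*1000
for u in [(268,240),(329,237),(390.5,240),(455,237)]: print(u,onplane(c,u,.236,st)[:2],loc(onplane(c,u,.236,st)))
g=f.max(2)
print(g[238,260:335]);print(g[238,385:460])
E
```

```text
(268, 240) [0.65943368 0.00268094] [-76.86545896 -96.40984072]
(329, 237) [0.64786765 0.04597138] [-78.90475382 -51.64739163]
(390.5, 240) [0.64071516 0.09063218] [-76.339552    -6.49028057]
(455, 237) [0.62851001 0.13687823] [-78.37102166  41.29607258]
[203 203 206 206 176 154 148 142 120 142 173 185 186 189 189 189 186 171
 142 102  82  86 110 122 122 122 123 138 146 146 147 145 145 145 143 144
 143 146 145 144 145 143 140 142 143 141 142 144 142 140 137 122  84  61
  56  58  54  33  16   0   0   9  11   7  12  13   8  35 104 124 125 125
 123 126 125]
[ 78  90  73  56  53  57  59  58  72  70  72  73  84 131 161 186 191 193
 194 195 197 192 171 111 106 106 106 106 105 103  99  98 105 106 106 106
 104  97  84  79  80  80  77  79  78  79  76  69  51  36  23  27  21  19
   8   7   6   0   9   4   5   2   7   5   9  12   3   6  12  14  59 134
 168 173 172]
```

View pics/w1z.png

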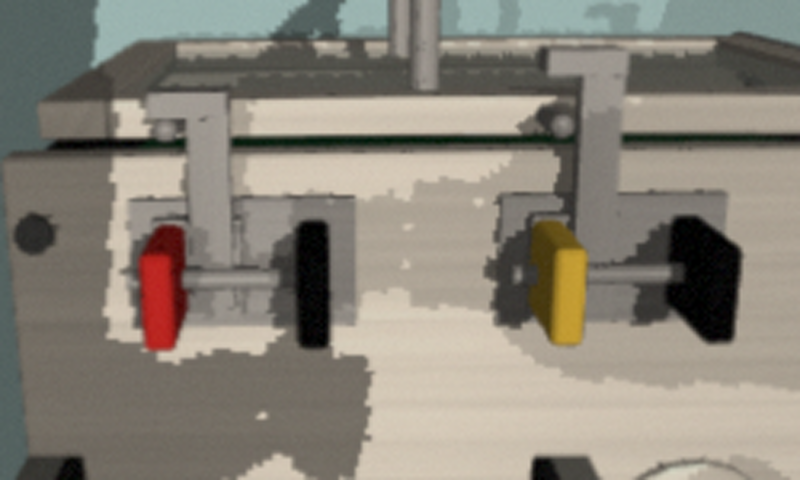

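Emit:
{"fn": "drive_tool", "kwargs": {"series": [[[0.0087,-0.0105,0],[0,0,0.4]],[[0,0,-0.03],[0,0,0]],[[0,0,-0.03],[0,0,0]],[[0,0,-0.02],[0,0,0]],[[0,0,0],[0,0,0]]], "gripper": -0.65}}

```text
clock: 2.72
tool_pos: [0.6532, 0.0364, 0.2638]
tcp_rot: [-0.005, -0.11, 0.994, 0.0]
contact_force: [-0.7, -0.1, -0.8]
finger_gap: 0.0704
```

```bash
python3 - <<'E'
from h import *
from plant import status,cams
import pickle
st=status.read_state();c=cams.read_camera("wrist")
pickle.dump((st,c),open("w2.pkl","wb"))
cv2.imwrite("pics/w2.png",c["frame"]);print(st["tool_pos"],st["tcp_rot"],st["finger_gap"])
cm=np.array([.7139,.1133]);a=np.radians(12.35);Rm=np.array([[np.cos(a),-np.sin(a)],[np.sin(a),np.cos(a)]])
print(Rm.T@(st["tool_pos"][:2]-cm))
E
```

```text
[0.65320778 0.03642571 0.26382106] [-5.11795580e-03 -1.10382313e-01  9.93876017e-01  1.23612414e-04] 0.070360793956238
[-0.07572986 -0.06211434]
```

View pics/w2.png

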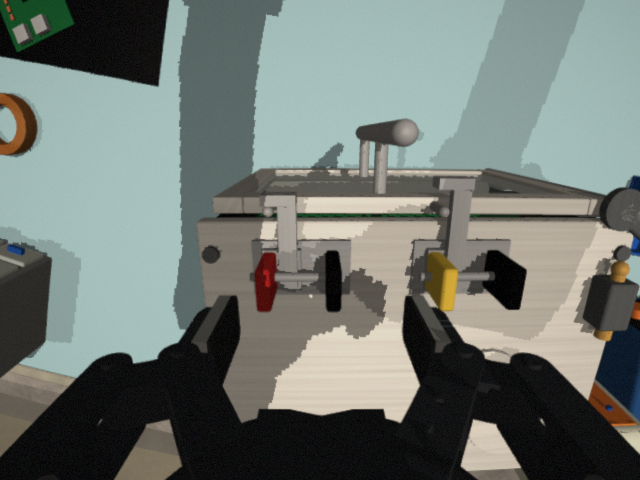

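Emit:
{"fn": "drive_tool", "kwargs": {"series": [[[0,0,0],[0,0,0]],[[0,0,0],[0,0,0]]]}}

```text
clock: 2.93
tool_pos: [0.6574, 0.0365, 0.2715]
tcp_rot: [0.002, -0.11, 0.994, 0.0]
contact_force: [-0.3, -0.4, 0.6]
finger_gap: 0.0706
```

Emit:
{"fn": "drive_tool", "kwargs": {"series": [[[0,0,0],[0,0,0]],[[0,0,0],[0,0,0]],[[0,0,0],[0,0,0]]]}}

```text
clock: 3.18
tool_pos: [0.6568, 0.0365, 0.2704]
tcp_rot: [0.001, -0.11, 0.994, 0.0]
contact_force: [0.0, 0.5, 0.1]
finger_gap: 0.0705
```

Emit:
{"fn": "drive_tool", "kwargs": {"series": [[[0.001,-0.003,0],[0,0,0]],[[0,-0.003,-0.01],[0,0,0]],[[0,0,0],[0,0,0]],[[0,0,0],[0,0,0]],[[0,0,0],[0,0,0]]]}}

```text
clock: 3.6
tool_pos: [0.6573, 0.0303, 0.2589]
tcp_rot: [-0.0, -0.11, 0.994, 0.0]
contact_force: [-0.0, 0.3, 0.4]
finger_gap: 0.0705
```

```bash
python3 - <<'E'
from h import *
from plant import status,cams
import pickle
st=status.read_state();c=cams.read_camera("wrist")
pickle.dump((st,c),open("w3.pkl","wb"));f=c["frame"]
cv2.imwrite("pics/w3.png",cv2.resize(f[180:380,150:550],None,fx=2,fy=2));print(st["tool_pos"],st["tcp_rot"],st["finger_gap"])
E
```

```text
[0.65726436 0.03033899 0.25890696] [-3.82314324e-04 -1.10225993e-01  9.93906475e-01  5.98902038e-05] 0.07051254560117715
```

View pics/w3.png

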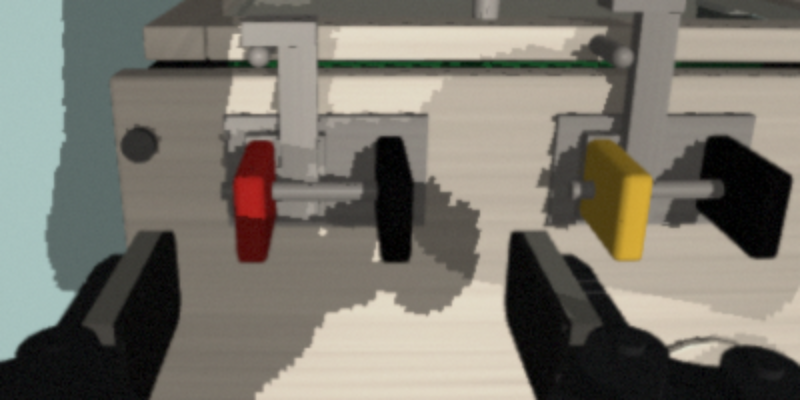

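Emit:
{"fn": "drive_tool", "kwargs": {"series": [[[0,0,-0.015],[0,0,0]],[[0,0,-0.015],[0,0,0]],[[0,0,-0.01],[0,0,0]],[[0,0,-0.004],[0,0,0]],[[0,0,0],[0,0,0]],[[0,0,0],[0,0,0]],[[0,0,0],[0,0,0]]]}}

```text
clock: 4.23
tool_pos: [0.658, 0.0304, 0.2163]
tcp_rot: [0.001, -0.11, 0.994, -0.0]
contact_force: [0.9, -0.8, 0.0]
finger_gap: 0.0705
```

Emit:
{"fn": "drive_tool", "kwargs": {"series": [[[0,0,0],[0,0,0]],[[0,0,0],[0,0,0]],[[0,0,0],[0,0,0]],[[0,0,0],[0,0,0]],[[0,0,0],[0,0,0]],[[0,0,0],[0,0,0]]], "gripper": 0.4, "newtons": 40}}

```text
clock: 4.73
tool_pos: [0.6577, 0.032, 0.2178]
tcp_rot: [0.001, -0.111, 0.994, 0.001]
contact_force: [-3.8, 3.0, 9.3]
finger_gap: 0.0311
```

Emit:
{"fn": "drive_tool", "kwargs": {"series": [[[0,0,0],[0,0,0]],[[0,0,0],[0,0,0]],[[0,0,0],[0,0,0]],[[0,0,0],[0,0,0]]]}}

```text
clock: 5.07
tool_pos: [0.6578, 0.032, 0.2178]
tcp_rot: [0.001, -0.111, 0.994, 0.001]
contact_force: [-3.8, 2.1, 8.8]
finger_gap: 0.0309
```

```bash
python3 - <<'E'
from h import *
from plant import status,cams
st=status.read_state();c=cams.read_camera("wrist");s=cams.read_camera("side")
cv2.imwrite("pics/w4.png",c["frame"]);print(st["tool_pos"],st["contact_force"],st["finger_gap"])
cv2.imwrite("pics/s4.png",cv2.resize(s["frame"][120:290,280:460],None,fx=4,fy=3.5))
E
```

```text
[0.65775129 0.03196684 0.21784702] [-3.78523783  2.1177137   8.77022797] 0.030885475177933285
```

View pics/w4.png

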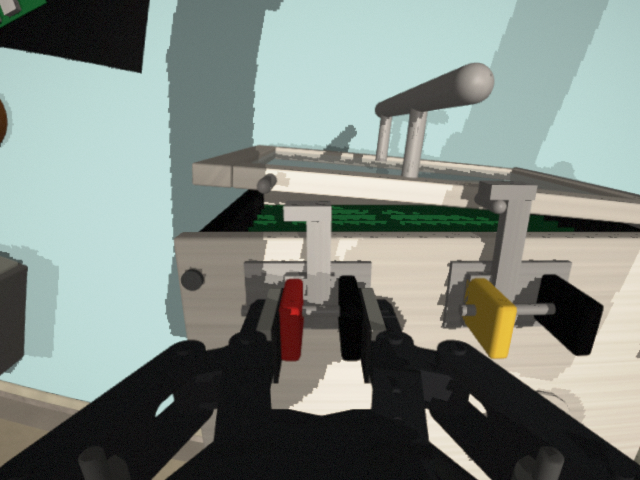

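View pics/s4.png

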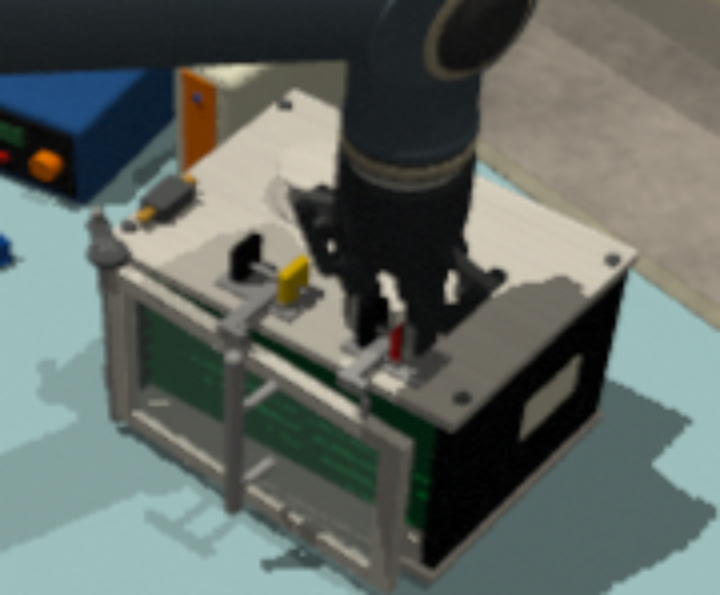

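Emit:
{"fn": "drive_tool", "kwargs": {"series": [[[0,0,0],[0,0,0]],[[0,0,0],[0,0,0]],[[0,0,0.005],[0,0,0]],[[0,0,0.015],[0,0,0]],[[0,0,0.02],[0,0,0]],[[0,0,0.008],[0,0,0]],[[-0.0052,0.0234,0],[0,0,0]],[[-0.0052,0.0234,0],[0,0,0]],[[-0.005,0.0234,0],[0,0,0]],[[-0.005,0.0234,0],[0,0,0]],[[0,0,0],[0,0,0]],[[0,0,0],[0,0,0]]], "gripper": -0.65}}

```text
clock: 6.17
tool_pos: [0.6364, 0.1266, 0.2632]
tcp_rot: [-0.0, -0.112, 0.994, 0.001]
contact_force: [-0.7, -0.4, -0.2]
finger_gap: 0.0702
```

Emit:
{"fn": "drive_tool", "kwargs": {"series": [[[0,0,0],[0,0,0]],[[0,0,0],[0,0,0]],[[0,0,0],[0,0,0]]]}}

```text
clock: 6.42
tool_pos: [0.6373, 0.1224, 0.2634]
tcp_rot: [0.0, -0.109, 0.994, -0.0]
contact_force: [-0.5, 0.7, -0.4]
finger_gap: 0.0708
```

```bash
python3 - <<'E'
from h import *
from plant import status,cams
st=status.read_state();c=cams.read_camera("wrist");s=cams.read_camera("side")
cv2.imwrite("pics/w5.png",c["frame"]);print(st["tool_pos"],st["tcp_rot"],st["contact_force"],st["finger_gap"])
cv2.imwrite("pics/s5.png",cv2.resize(s["frame"][120:290,280:460],None,fx=4,fy=3.5))
E
```

```text
[0.63731509 0.12237179 0.26337944] [ 2.17824079e-05 -1.09119695e-01  9.94028588e-01 -2.38910799e-04] [-0.45988374  0.69692918 -0.44575036] 0.07083108060250635
```

View pics/w5.png

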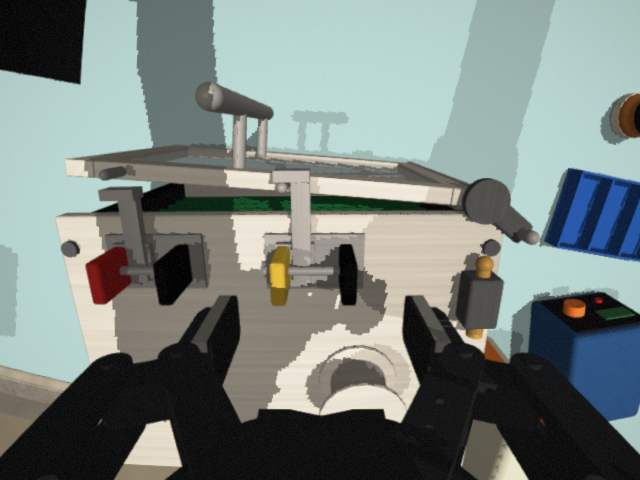

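Emit:
{"fn": "drive_tool", "kwargs": {"series": [[[0,0,-0.015],[0,0,0]],[[0,0,-0.015],[0,0,0]],[[0,0,-0.012],[0,0,0]],[[0,0,-0.006],[0,0,0]],[[0,0,0],[0,0,0]],[[0,0,0],[0,0,0]],[[0,0,0],[0,0,0]]]}}

```text
clock: 7.1
tool_pos: [0.6376, 0.1241, 0.2161]
tcp_rot: [0.001, -0.11, 0.994, 0.0]
contact_force: [-0.1, 0.0, -0.2]
finger_gap: 0.0704
```

Emit:
{"fn": "drive_tool", "kwargs": {"series": [[[0,0,0],[0,0,0]],[[0,0,0],[0,0,0]],[[0,0,0],[0,0,0]],[[0,0,0],[0,0,0]],[[0,0,0],[0,0,0]],[[0,0,0],[0,0,0]],[[0,0,0],[0,0,0]],[[0,0,0],[0,0,0]],[[0,0,0],[0,0,0]],[[0,0,0],[0,0,0]],[[0,0,0],[0,0,0]],[[0,0,0],[0,0,0]]], "gripper": 0.4, "newtons": 40}}

```text
clock: 8.1
tool_pos: [0.6377, 0.1248, 0.2179]
tcp_rot: [0.002, -0.111, 0.994, 0.0]
contact_force: [-2.4, 1.1, 7.6]
finger_gap: 0.0307
```

```bash
python3 - <<'E'
from h import *
from plant import status,cams
st=status.read_state();c=cams.read_camera("wrist");s=cams.read_camera("side")
cv2.imwrite("pics/w6.png",c["frame"]);print(st["tool_pos"],st["tcp_rot"],st["contact_force"],st["finger_gap"])
cv2.imwrite("pics/s6.png",cv2.resize(s["frame"][120:290,280:460],None,fx=4,fy=3.5))
E
```

```text
[0.63771491 0.12481687 0.21785482] [ 1.50115164e-03 -1.10933115e-01  9.93826671e-01  3.72467835e-04] [-2.41816607  1.14702968  7.60345455] 0.030694415596544893
```

View pics/w6.png

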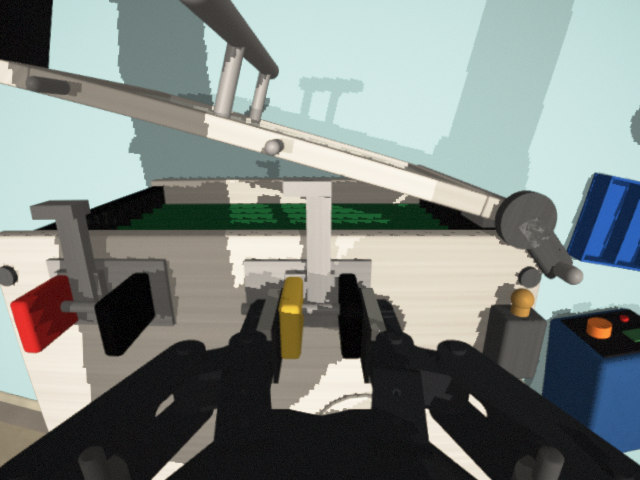

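Emit:
{"fn": "drive_tool", "kwargs": {"series": [[[0,0,0],[0,0,0]],[[0,0,0],[0,0,0]],[[0,0,0.01],[0,0,0]],[[0,0,0.02],[0,0,0]],[[0,0,0.03],[0,0,0]],[[0,0,0.03],[0,0,0]],[[-0.01,-0.006,0.01],[0,0,-6.5]],[[-0.02,-0.012,0],[0,0,-6.5]],[[-0.02,-0.012,0],[0,0,-6.5]],[[-0.02,-0.012,0],[0,0,-6.5]],[[-0.02,-0.012,0],[0,0,-6.5]],[[-0.01,-0.006,0],[0,0,-6.5]]], "gripper": -0.65}}

```text
clock: 9.2
tool_pos: [0.5349, 0.063, 0.3163]
tcp_rot: [-0.0, 0.231, 0.973, 0.001]
contact_force: [-0.5, 0.4, -0.6]
finger_gap: 0.0702
```

Emit:
{"fn": "drive_tool", "kwargs": {"series": [[[0,0,0],[0,0,-6.5]],[[0,0,0],[0,0,-6.5]],[[0,0,0],[0,0,-6.5]],[[0,0,0],[0,0,-6.5]],[[0,0,0],[0,0,-6.5]],[[0,0,0],[0,0,-6.5]],[[0,0,0],[0,0,0]],[[0,0,0],[0,0,0]],[[0,0,0],[0,0,0]],[[0,0,0],[0,0,0]]]}}

```text
clock: 10.03
tool_pos: [0.537, 0.0643, 0.3156]
tcp_rot: [-0.0, 0.539, 0.842, 0.0]
contact_force: [0.2, 0.2, 0.3]
finger_gap: 0.0702
```

```bash
python3 - <<'E'
from h import *
from plant import status,cams
import pickle
st=status.read_state();c=cams.read_camera("wrist");s=cams.read_camera("side");t=cams.read_camera("top")
pickle.dump((st,c,s,t),open("w7.pkl","wb"))
cv2.imwrite("pics/w7.png",c["frame"]);print(st["tool_pos"],st["tcp_rot"],st["joint_positions"].round(2),st["finger_gap"])
cv2.imwrite("pics/s7.png",cv2.resize(s["frame"][120:290,280:460],None,fx=4,fy=3.5))
cv2.imwrite("pics/t7.png",t["frame"])
E
```

```text
[0.53699373 0.06426475 0.31557609] [-1.40118425e-05  5.38938833e-01  8.42344853e-01  2.89064821e-04] [-0.53  0.19  0.4   1.77 -0.08  1.2   0.32] 0.07022271214072803
```

View pics/w7.png

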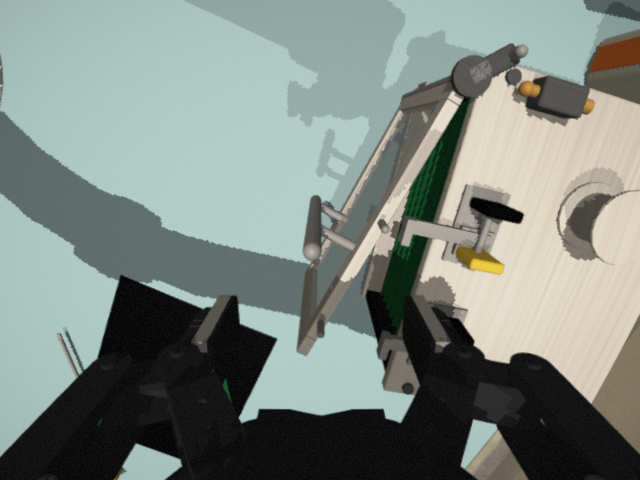

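View pics/s7.png

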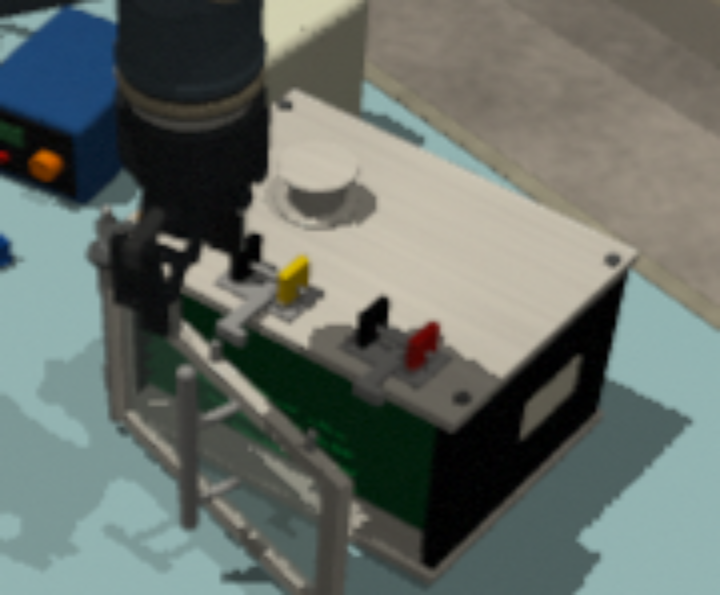

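View pics/t7.png

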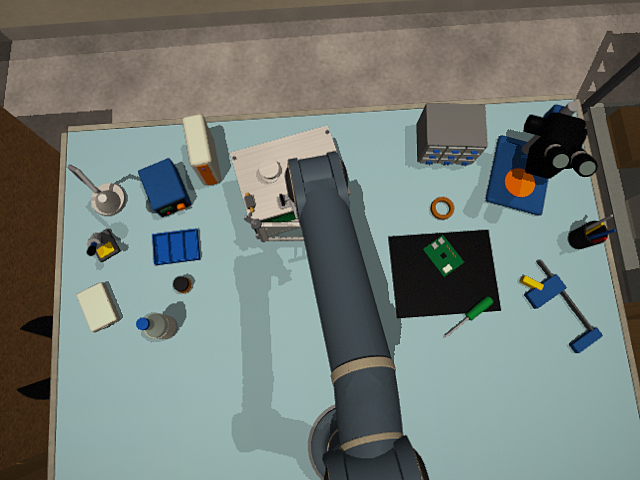

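```bash
python3 - <<'E'
from h import *
import pickle
st,c,s,t=pickle.load(open("w7.pkl","rb"))
f=c["frame"];cv2.imwrite("pics/w7z.png",cv2.resize(f[170:290,270:430],None,fx=5,fy=5,interpolation=cv2.INTER_CUBIC))
f=s["frame"];cv2.imwrite("pics/s7z.png",cv2.resize(f[210:290,300:400],None,fx=7,fy=7,interpolation=cv2.INTER_CUBIC))
for u in[(182,284,.02),(150,325,.2),(177,246,.02)]: print(onplane(t,u[:2],u[2]))
print(tri(ray(c,(313,250),st),ray(s,(326.5,226.3))))
E
```

```text
[0.46619963 0.44131064 0.02      ]
[0.34490026 0.47482016 0.2       ]
[0.57774923 0.45403627 0.02      ]
(array([0.53241406, 0.06283597, 0.23778158]), [0.0008368641006013155, 0.0008368641006011712])
```

View pics/w7z.png

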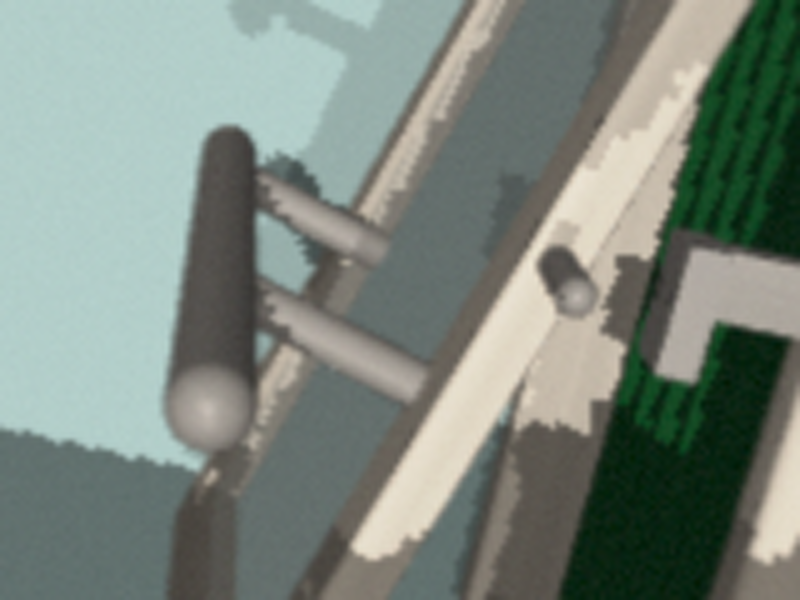

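View pics/s7z.png

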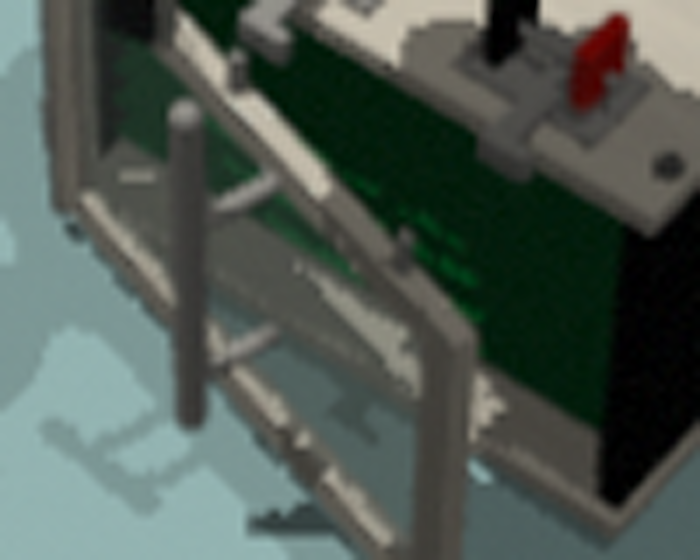

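Emit:
{"fn": "drive_tool", "kwargs": {"series": [[[-0.005,-0.001,0],[0,0,-6]],[[0,0,0],[0,0,-6]],[[0,0,0],[0,0,-6]],[[0,0,0],[0,0,-6]],[[0,0,-0.015],[0,0,-4.8]],[[0,0,-0.025],[0,0,0]],[[0,0,-0.025],[0,0,0]],[[0,0,-0.02],[0,0,0]],[[0,0,-0.0136],[0,0,0]],[[0,0,0],[0,0,0]],[[0,0,0],[0,0,0]],[[0,0,0],[0,0,0]]]}}

```text
clock: 11.18
tool_pos: [0.5328, 0.063, 0.2177]
tcp_rot: [0.0, 0.732, 0.681, 0.001]
contact_force: [-0.4, -0.3, 0.8]
finger_gap: 0.0706
```

```bash
python3 - <<'E'
from h import *
from plant import status,cams
import pickle
st=status.read_state();c=cams.read_camera("wrist")
cv2.imwrite("pics/w8.png",c["frame"]);print(st["tool_pos"],st["tcp_rot"],st["joint_positions"].round(2),st["contact_force"])
E
```

```text
[0.53279483 0.06303924 0.21774824] [4.78583037e-04 7.32084171e-01 6.81213575e-01 7.76080518e-04] [-0.56  0.27  0.44  1.91 -0.14  0.99 -0.13] [-0.40527019 -0.25562131  0.84116917]
```

View pics/w8.png

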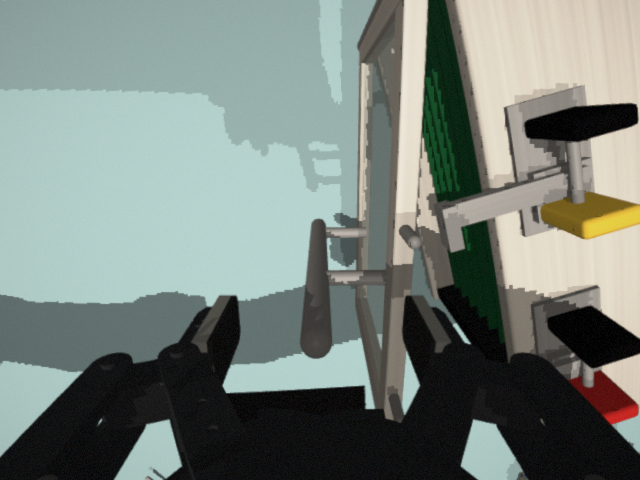

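```bash
python3 - <<'E'
from h import *
from plant import status,cams
st=status.read_state();c=cams.read_camera("wrist")
p=st["tool_pos"]
for z in(.239,.228,.2177): print(proj(c,[p[0],p[1],z],st))
print(onplane(c,(316,342),.239,st))
E
```

```text
[320.88339421 340.08919358]
[320.8127537  324.56269789]
[320.75531882 311.92285705]
[0.53104511 0.06239426 0.239     ]
```

Bar axis is within 2 mm of the tool axis; closing on it.

Emit:
{"fn": "drive_tool", "kwargs": {"series": [[[0,0,0],[0,0,0]],[[0,0,0],[0,0,0]],[[0,0,0],[0,0,0]],[[0,0,0],[0,0,0]],[[0,0,0],[0,0,0]],[[0,0,0],[0,0,0]],[[0,0,0],[0,0,0]],[[0,0,0],[0,0,0]],[[0,0,0],[0,0,0]]], "gripper": 1, "newtons": 60}}

```text
clock: 12.03
tool_pos: [0.5321, 0.0629, 0.217]
tcp_rot: [0.0, 0.732, 0.681, 0.0]
contact_force: [-0.5, -1.1, 2.6]
finger_gap: 0.01
```

```bash
python3 - <<'E'
from h import *
from plant import status
st=status.read_state();p=st["tool_pos"];print(p,st["contact_force"],st["finger_gap"])
cm=np.array([.7139,.1133]);a=np.radians(12.35);Rm=np.array([[np.cos(a),-np.sin(a)],[np.sin(a),np.cos(a)]])
H=cm+Rm@[-.108,.120];print("hinge",H)
def bar(th):
    e=np.array([-np.sin(th),-np.cos(th)]);n=np.array([-np.cos(th),np.sin(th)])
    return H+Rm@(.145*e+.041*n)
d=p[:2]-H;print("r",np.hypot(*d),np.hypot(.145,.041))
# theta from angle
v0=bar(0)-H;th0=-(np.arctan2(d[1],d[0])-np.arctan2(v0[1],v0[0]));th0=(th0+np.pi)%(2*np.pi)-np.pi
print("th0",th0)
prev=bar(th0)
for k in range(1,30):
    th=th0+k*np.radians(4);b=bar(th);print(k,round(th,3),b.round(4),((b-prev)*1000).round(1),round(float(np.hypot(*b)),3));prev=b
    if th>1.68:break
E
```

```text
[0.53211175 0.0628965  0.21696219] [-0.45093446 -1.12465569  2.63983753] 0.010027891817853823
hinge [0.58273324 0.20742376]
r 0.15313609370492762 0.15068510211696443
th0 0.2768858354519437
1 0.347 [0.5231 0.069 ] [-9.8  3.8] 0.528
2 0.417 [0.5136 0.0735] [-9.5  4.5] 0.519
3 0.486 [0.5044 0.0787] [-9.2  5.1] 0.511
4 0.556 [0.4957 0.0844] [-8.8  5.8] 0.503
5 0.626 [0.4873 0.0908] [-8.4  6.4] 0.496
6 0.696 [0.4794 0.0978] [-7.9  6.9] 0.489
7 0.766 [0.472  0.1052] [-7.4  7.5] 0.484
8 0.835 [0.4651 0.1132] [-6.9  8. ] 0.479
9 0.905 [0.4588 0.1216] [-6.3  8.4] 0.475
10 0.975 [0.4532 0.1305] [-5.7  8.9] 0.472
11 1.045 [0.4481 0.1397] [-5.1  9.2] 0.469
12 1.115 [0.4437 0.1493] [-4.4  9.6] 0.468
13 1.184 [0.44   0.1591] [-3.7  9.8] 0.468
14 1.254 [0.437  0.1692] [-3.  10.1] 0.469
15 1.324 [0.4347 0.1795] [-2.3 10.3] 0.47
16 1.394 [0.4331 0.1899] [-1.6 10.4] 0.473
17 1.464 [0.4322 0.2003] [-0.9 10.5] 0.476
18 1.534 [0.4321 0.2109] [-0.1 10.5] 0.481
19 1.603 [0.4327 0.2214] [ 0.6 10.5] 0.486
20 1.673 [0.434  0.2318] [ 1.3 10.4] 0.492
21 1.743 [0.4361 0.2421] [ 2.1 10.3] 0.499
```

Emit:
{"fn": "drive_tool", "kwargs": {"series": [[[-0.0049,0.0019,0],[0,0,-2]],[[-0.0049,0.0019,0],[0,0,-2]],[[-0.0048,0.0022,0],[0,0,-2]],[[-0.0047,0.0023,0],[0,0,-2]],[[-0.0046,0.0025,0],[0,0,-2]],[[-0.0046,0.0026,0],[0,0,-2]],[[-0.0044,0.0029,0],[0,0,-2]],[[-0.0044,0.0029,0],[0,0,-2]],[[-0.0042,0.0032,0],[0,0,-2]],[[-0.0042,0.0032,0],[0,0,-2]],[[0,0,0],[0,0,0]],[[0,0,0],[0,0,0]]]}}

```text
clock: 13.03
tool_pos: [0.4861, 0.0881, 0.217]
tcp_rot: [0.0, 0.839, 0.544, -0.0]
contact_force: [-1.0, -2.4, 5.0]
finger_gap: 0.0105
```

```bash
python3 - <<'E'
from h import *
from plant import status,cams
st=status.read_state();c=cams.read_camera("wrist");s=cams.read_camera("side")
cv2.imwrite("pics/w9.png",c["frame"]);print(st["tool_pos"],st["tcp_rot"],st["joint_positions"].round(2),st["contact_force"],st["ft_torque"],st["finger_gap"])
cv2.imwrite("pics/s9.png",s["frame"][60:420,100:580])
E
```

```text
[0.48612717 0.08806577 0.21695832] [ 2.09606764e-04  8.39159141e-01  5.43885866e-01 -2.36352030e-04] [-0.69  0.2   0.49  2.   -0.12  0.96 -0.56] [-1.01664321 -2.4150149   4.95059933] [-0.57392272  0.33465488  0.10955672] 0.010490226039120427
```

View pics/w9.png

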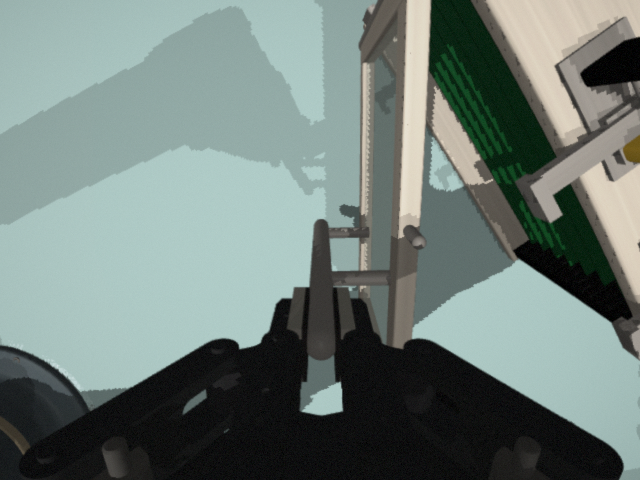

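View pics/s9.png

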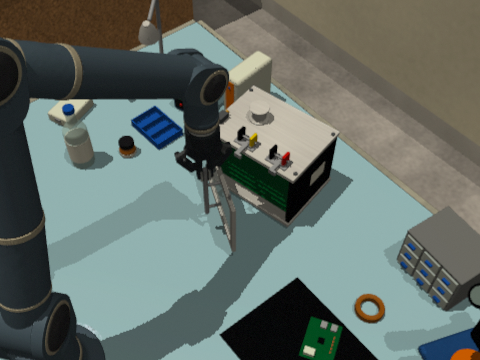

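Emit:
{"fn": "drive_tool", "kwargs": {"series": [[[-0.004,0.0034,0],[0,0,-2]],[[-0.004,0.0035,0],[0,0,-2]],[[-0.0037,0.0037,0],[0,0,-2]],[[-0.0037,0.0038,0],[0,0,-2]],[[-0.0035,0.004,0],[0,0,-2]],[[-0.0034,0.004,0],[0,0,-2]],[[-0.0032,0.0042,0],[0,0,-2]],[[-0.0031,0.0042,0],[0,0,-2]],[[-0.0029,0.0044,0],[0,0,-2]],[[-0.0028,0.0045,0],[0,0,-2]],[[-0.0026,0.0046,0],[0,0,-2]],[[-0.0025,0.0046,0],[0,0,-2]]]}}

```text
clock: 14.13
tool_pos: [0.4463, 0.1365, 0.2169]
tcp_rot: [0.0, 0.934, 0.356, -0.001]
contact_force: [-3.7, -3.2, 4.8]
finger_gap: 0.0103
```

Emit:
{"fn": "drive_tool", "kwargs": {"series": [[[-0.0022,0.0048,0],[0,0,-2]],[[-0.0022,0.0048,0],[0,0,-2]],[[-0.0019,0.0049,0],[0,0,-2]],[[-0.0018,0.0049,0],[0,0,-2]],[[-0.0015,0.005,0],[0,0,-2]],[[-0.0015,0.0051,0],[0,0,-2]],[[-0.0012,0.0051,0],[0,0,-2]],[[-0.0011,0.0052,0],[0,0,-2]]]}}

```text
clock: 14.8
tool_pos: [0.4323, 0.1769, 0.2169]
tcp_rot: [0.0, 0.975, 0.223, -0.002]
contact_force: [-4.5, -3.3, 9.3]
finger_gap: 0.0102
```

```bash
python3 - <<'E'
from h import *
from plant import status,cams
st=status.read_state();c=cams.read_camera("wrist");s=cams.read_camera("side")
cv2.imwrite("pics/w10.png",c["frame"]);print(st["tool_pos"],st["tcp_rot"],st["joint_positions"].round(2),st["contact_force"],st["ft_torque"],st["finger_gap"])
cv2.imwrite("pics/s10.png",s["frame"][60:420,100:580])
E
```

```text
[0.43231132 0.17690459 0.2169158 ] [ 7.12237307e-05  9.74834230e-01  2.22924054e-01 -1.75652585e-03] [-0.93  0.16  0.51  2.06 -0.1   0.95 -1.49] [-4.54669901 -3.27252027  9.34320576] [-0.70489474  1.04541678  0.04477678] 0.010179330655839813
```

View pics/w10.png

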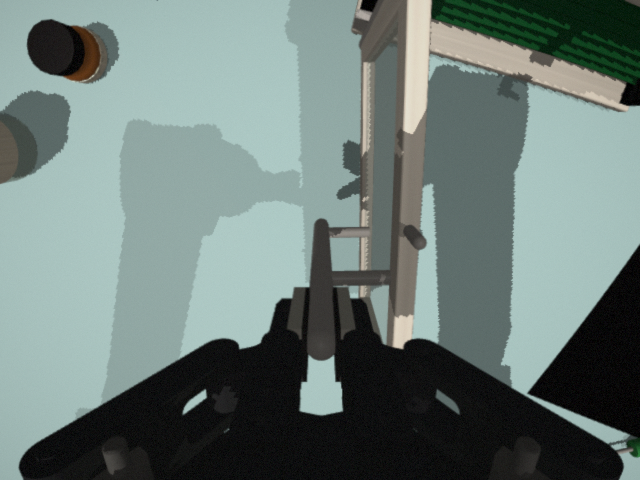

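View pics/s10.png

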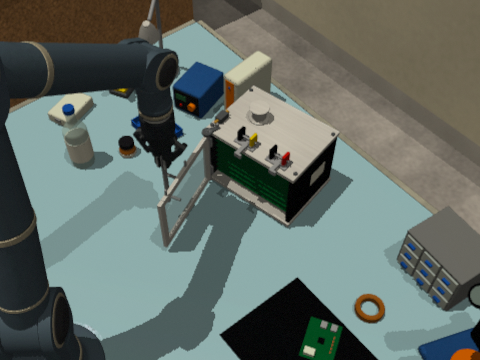

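Emit:
{"fn": "drive_tool", "kwargs": {"series": [[[-0.0008,0.0052,0],[0,0,-2]],[[-0.0007,0.0052,0],[0,0,-2]],[[-0.0005,0.0052,0],[0,0,-2]],[[-0.0004,0.0053,0],[0,0,-2]],[[-0.0001,0.0053,0],[0,0,-2]],[[0,0.0053,0],[0,0,-2]],[[0.0003,0.0052,0],[0,0,-2]],[[0.0003,0.0052,0],[0,0,-2]],[[0.0005,0.004,0],[0,0,-1.5]],[[0,0,0],[0,0,0]],[[0,0,0],[0,0,0]],[[0,0,0],[0,0,0]]]}}

```text
clock: 15.9
tool_pos: [0.4305, 0.2235, 0.2169]
tcp_rot: [-0.0, 0.997, 0.073, -0.002]
contact_force: [-5.8, -2.3, 10.1]
finger_gap: 0.0103
```

```bash
python3 - <<'E'
from h import *
from plant import status,cams
import pickle
st=status.read_state();c=cams.read_camera("wrist");s=cams.read_camera("side");t=cams.read_camera("top")
pickle.dump((st,c,s,t),open("w11.pkl","wb"))
cv2.imwrite("pics/w11.png",c["frame"]);print(st["tool_pos"],st["tcp_rot"],st["joint_positions"].round(2),st["contact_force"],st["ft_torque"],st["finger_gap"])
cv2.imwrite("pics/s11.png",s["frame"][60:420,100:580]);cv2.imwrite("pics/t11.png",t["frame"])
H=np.array([.5827,.2074]);d=st["tool_pos"][:2]-H;print(np.hypot(*d))
a=np.radians(12.35);Rm=np.array([[np.cos(a),-np.sin(a)],[np.sin(a),np.cos(a)]])
l=Rm.T@d;print("theta",(np.arctan2(-.145,-.041)-np.arctan2(l[1],l[0]))%(2*np.pi))
E
```

```text
[0.43045917 0.22349696 0.216913  ] [-8.07478698e-05  9.97307963e-01  7.32957382e-02 -2.13442156e-03] [-1.02  0.19  0.53  2.02 -0.12  0.96 -1.86] [-5.83550507 -2.3462478  10.10979877] [-0.50737034  1.29620413  0.0090624 ] 0.010280530994104985
0.15308946150826883
theta 1.6161216742284026
```

View pics/w11.png

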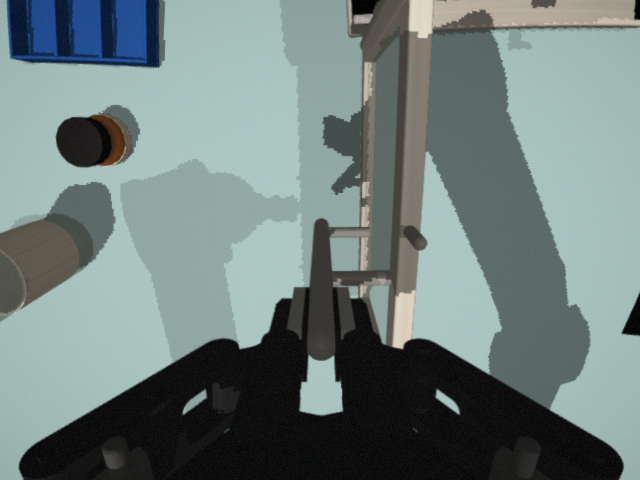

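View pics/t11.png

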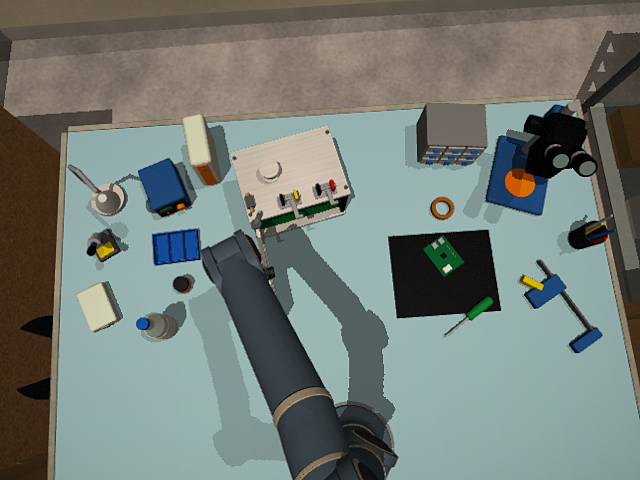

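View pics/s11.png

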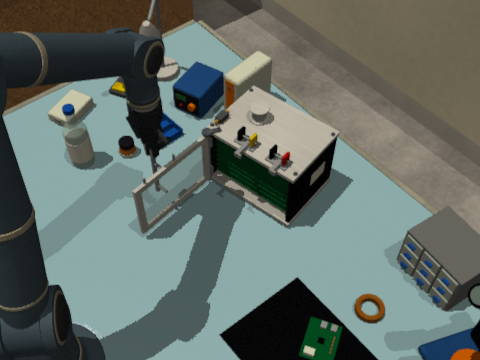

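Emit:
{"fn": "drive_tool", "kwargs": {"series": [[[0,0,0],[0,0,0]],[[0,0,0],[0,0,0]],[[0,0,0],[0,0,0]],[[0,0,0],[0,0,0]],[[0,0,0],[0,0,0]],[[0,0,0],[0,0,0]]]}}

```text
clock: 16.55
tool_pos: [0.4305, 0.2234, 0.2169]
tcp_rot: [-0.0, 0.997, 0.073, -0.002]
contact_force: [-6.6, -2.4, 11.0]
finger_gap: 0.0104
```

```bash
python3 - <<'E'
from plant import status,order
st=status.read_state();print(st["tool_pos"],st["finger_gap"],abs(st["joint_velocities"]).max())
print(order.finish_job())
E
```

```text
[0.4304553  0.22343189 0.21692464] 0.010432411156443033 0.0016480950979803
the job is handed in; nothing more can be done
None
```

The gate is open and I handed the job in at about 16.6 s, with the gripper still holding the pull bar. The hand-in gives no verdict, so the result below rests on my own checks.

**What I did:**
- **Red catch:** I pinched it until the gate sprang ajar onto the safety catch, then let it go.
- **Yellow catch:** I held it squeezed for about a second until the gate sprang clear.
- **Gate:** I gripped the pull bar from above and swung it along its arc, past the detent.

**Last checks:**
- **Gate angle:** the hand position puts it at about 1.6 rad, and the arm is at rest. The gate looks square to the front or slightly past it in the pictures.
- **Grip:** the fingers are closed on the bar with 60 N commanded.
- **Catches:** both tabs look sprung back out in the last pictures.
- **Loose items:** the spool and bench items look undisturbed, judged by eye only.

**Small disagreements:**
- The bar's measured distance from the hinge was 153 mm against an expected 151 mm, within the calibration error.
- The finger opening on the 12 mm bar read about 10 mm. It read about 1 mm low on the catches too.
- A steady force of about 13 N remained on the wrist, mostly vertical. That is far below the 120 N limit.

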